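# Level the hob with a wedge

## Robot

A 6-joint arm with a two-finger parallel gripper is mounted at the origin on a cart in front of the work surface, level with it; the furniture and walls round the work are solid. World frame = base frame: x ahead of the robot, y to its left, z up, the work surface at z = 0. Lengths are in m, angles in rad, forces in N, time in s.
With the tool pointing down it reaches from about 0.275 to 0.975 m from the base axis. Payload 8.4 kg.
Tool frame: the origin (TCP) lies at the centre of the arm's flange, where the gripper is bolted on; the fingertips stand 190 mm ahead of it and the grasp point (between the pads) lies 171 mm ahead of it; z points along the fingers, y is the line along which they close (so a half turn about z gives the same grasp; the last joint's range is limited). The gripper opens to 92 mm and grips with 3 to 60 N. Pads are 20 mm wide; open, the fingers measure 128 mm over their backs; the gripper's body (75 mm by 189 mm) begins 69 mm behind the grasp point.
Start: joints at [-1.211, 0.353, 1.633, -0, 1.155, -0.002], TCP at [0.221, -0.585, 0.405] pointing down, gripper open.
Joint ranges: [-2.63, 2.63], [-0.92, 2.1], [0.06, 2.66], [-1.3, 4.44], [0, 2.69], [-3.02, 3.02]. Speed limits (rad/s): [2.22, 2.22, 2.79, 3.14, 3.14, 3.14].

## Interface

Orientations are given as a unit quaternion [x, y, z, w].
In Python, from cell import readout, optics, manip gives the robot as it stands.
- The arm moves only by the tool play_rows, never from a script. Its argument "steps" is a list of rows, each a list of 6 numbers: the shift along the tool's x, y, z normalised to -1 to 1, where 1 is 4 cm, then the turn, a rotation vector about the tool's x, y, z normalised to -1 to 1, where 1 is 0.1 rad. In form: [[x, y, z, rx, ry, rz], ...]. A call has 1 to 10 rows; each row shifts and turns the commanded pose from where the row before left it, along the tool's axes as they then stand; what a row does not reach is not made up. A row lasts 1/10 s, in which the tool goes at most 50 mm and 8.59 degrees, less where a joint would pass 70% of its speed; a pose out of reach is approached as far as the arm can. A call with a number of a shift or a turn outside -1 to 1 is refused whole. A call with a gripper value outside its range is refused whole. "grip" is the opening, from -1 (shut) to 1 (fully open), set as the call begins (left out, the last holds). The fingers move at their own pace and stop on an object; the grip force is fixed at half the most. Time passes only in rows, so rows that do not move let the fingers close. It gives the time, the measured TCP pose, the force, the opening and the grip force at its end, in the units of the state.
- readout.state(): the state, without advancing time (a new reading comes with each control period).
- optics.camera(name): name is "scene" or "top"; returns the picture (384x512x3 uint8, red, green, blue); there is no depth.
- optics.calibration(name): a dict with "mtx" (3x3 intrinsics, pixels), "R" (3x3) and "t" (3): a world point X has camera coordinates R X + t. Camera axes: x right, y down, z forward; pixel columns grow to the right and rows downward; lengths in m; the calibration is good to about 2 mm. A picture is of the moment at which its call begins. calibration takes no time and is no camera call.
- manip.hand_in(): hands the job in; it is judged then, once.
The state is a dict: "t": time; "joint_positions": joint angles; "qd": joint speeds; "joint_torque": joint torques, N m; "position": TCP position; "eef_rot": TCP orientation; "wrist_force": force on the tool from outside, world axes, zero at the start; "torque": the same for the moment, N m; "width": finger opening in m; "gripper_force": force on a finger pad.
Only numpy, scipy, OpenCV 4.12 (cv2) and the standard library are available. Lean on these libraries where they do the work, as an engineer would, in place of code of your own. Each camera call takes 0.05 s, during which the arm holds its last target. There are 200 camera calls.

## Task

The portable hob slopes because its front feet are lost. Take the thicker of the two wooden wedges out of the roofed dock and push it, flat on the table and thin end first, under the middle part of the hob's low front edge until the hob's top is level, then let go. Keep the hob in its place (do not shove it away), leave the low wedge in the dock and do not knock or shift the timer, the jar or the salt shaker.

Things in the scene. Friction and masses are not known exactly. Their poses are not given: they have to be found in the camera images.
- hob: Loose hob, steel case, black top, 200 (x) x 220 (y) mm, about 1.6 kg, heavier at the rear. Origin: centre, in the plane of its rear soles; top face at z=62.5 mm; +x to the rear, z normal to the top (vertical = level). Rear feet at x=80, y=+-85; short front studs (radius 9) at x=-82, y=+-85, ends at z=16 mm, so it starts sloping 0.10 rad down to the front (-x). Tips about its rear feet.
- hob_edge (a point): Middle of the underside of the hob's front edge, a round bar (radius 5 mm) along the hob's y; at x=-100, z=25 mm in the hob's frame. About 8 mm above the table at the start, 25 mm when the hob is level. Between the studs the edge is free for 150 mm. A small knob sits above it, on the front face.
- hob_centre (a point): Centre of the hob's top face.
- bench_stop: Fixed low steel rail, 240 mm long (along y), 22 mm high, just behind the hob's rear feet. Its origin, on the table, is the middle of the hob's place: the rail's front face is 106 mm in +x from it (its x and y axes are the hob's within 0.04 rad).
- dock: Fixed wooden dock, 100 (x) x 206 (y) x 50 mm; origin: centre of its underside. Two bays, 55 mm wide, 42 mm high, centred at y=+48 and -48 mm, open only to -x (front), under an 8 mm roof. Each holds one wedge, thin end out: the tip half (75 mm) sticks out in front, the thick half is under the roof.
- wedge_thick: Thicker wedge, light wood, loose, 90 g: 160 (x) x 46 (y) mm, flat underside, height rising straight from 3 mm at the tip (x=+80) to 35 mm at the tail (x=-80). Origin: centre of its underside; z up. In either bay. Friction holds it where it is pushed. Hob level when the edge bar rests about 110 mm behind the tip, so only the last 40 mm are free for the fingers.
- wedge_thick_tip (a point): Middle of the lower edge of the thin end of the thicker wedge.
- wedge_thick_tail (a point): Point for holding the thicker wedge for the push: x=-60 mm from its origin, 15 mm above its underside.
- wedge_low: The low wedge, light wood, loose: also 160 x 46 mm, 3 mm at the tip, only 17 mm at the tail (too low to level the hob). Frame as for the thicker one. Stays in its bay.
- dial_timer: Loose white kitchen timer, 67 mm wide, 61 mm high, standing beside the way to the hob's front. Origin: centre of its underside.
- cork_jar: Loose small jar with cork, 43 mm wide, 75 mm high, on the other side of that way (the two may be swapped). Origin: centre of its underside.
- salt_shaker: Loose salt shaker, 44 mm wide, 90 mm high, standing between hob and dock. Origin: centre of its underside.
Not all that is in view belongs to the job. What is shaped like the dock but green is not meant.

How it is judged:
On the way, in this order (a step that is already met when the one before it is completed fails the run):
1. the thicker wedge is out of the dock (horizontal distance between wedge_thick and dock above 0.15 m), for 0.1 s.
2. the tip of the thicker wedge is under the hob's front edge (height (world z) of wedge_thick_tip below 0.02 m and x of wedge_thick_tip in the frame of hob between -0.085 and 0.08 m and y of wedge_thick_tip in the frame of hob between -0.09 and 0.09 m), for 0.1 s.
At the end, for the whole second after the job is handed in: Hob level within 0.017 rad and under 30 mm from its start, on the thicker wedge, which lies flat on the table, tip 70 to 160 mm in from the hob's front edge, within 90 mm of its middle line; low wedge within 30 mm of its start; all at rest (angle between hob's own z axis and vertical below 0.017 rad and x of wedge_thick_tip in the frame of hob between -0.03 and 0.06 m and y of wedge_thick_tip in the frame of hob between -0.09 and 0.09 m and angle between wedge_thick's own z axis and vertical below 0.06 rad and height (world z) of wedge_thick below 0.006 m and distance of each of hob, wedge_low from where it was at the start of the episode below 0.03 m and linear speed of each of hob, wedge_thick below 0.01 m/s); the robot touches nothing.
It fails at once if the dial timer is tipped over or shifted by more than 30 mm (distance of dial_timer from where it was at the start of the episode above 0.03 m or angle between dial_timer's own z axis and vertical above 0.5 rad).
It fails at once if the cork jar is tipped over or shifted by more than 30 mm (distance of cork_jar from where it was at the start of the episode above 0.03 m or angle between cork_jar's own z axis and vertical above 0.5 rad).
It fails at once if the salt shaker is tipped over or shifted by more than 30 mm (distance of salt_shaker from where it was at the start of the episode above 0.03 m or angle between salt_shaker's own z axis and vertical above 0.5 rad).
It also fails if it takes over 61 s, if anything falls off the work surface, if the arm or the gripper's body presses on something with over 40 N, if the wrist force passes 120 N, or if a joint passes its speed limit or range.

## Working session

There is one attempt and no reset: what is moved stays moved. The work goes in short steps, Python scripts to look and compute and a tool call to move; the robot and the scene stay as the last step left them, time stands still between calls to the robot, and variables do not carry over. Pictures are saved under pics/ and viewed, at most 10 in all, crops included, and the job is handed in when it is done.

Besides the shell and the picture viewer there is one more tool, called after "Call:" in YAML: its name, and indented under it one key for each argument. play_rows: Moves the arm, as the interface text tells. Its arguments: {"type":"object","properties":{"steps":{"type":"array","items":{"type":"array","items":{"type":"number","minimum":-1,"maximum":1}}},"grip":{"type":"number"}},"required":["steps"]}

```bash
mkdir -p pics; python3 - <<'E'
from cell import readout, optics
import cv2
for n in("scene","top"):
    cv2.imwrite(f"pics/{n}0.png",optics.camera(n)[:,:,::-1]); c=optics.calibration(n); print(n,c)
s=readout.state();print(s)
E
```

```text
scene {'mtx': array([[412.21765754,   0.        , 258.51675221],
       [  0.        , 412.21765754, 189.04646797],
       [  0.        ,   0.        ,   1.        ]]), 'R': array([[-0.75910129, -0.65044393, -0.02622857],
       [-0.25925659,  0.33903265, -0.90434666],
       [ 0.59711914, -0.67969079, -0.42599199]]), 't': array([0.40325074, 0.19691697, 0.96340807])}
top {'mtx': array([[433.17538049,   0.        , 262.80676046],
       [  0.        , 433.17538049, 196.19850672],
       [  0.        ,   0.        ,   1.        ]]), 'R': array([[-0.00399418, -0.99990639, -0.01308661],
       [-0.99582902,  0.0051701 , -0.09109248],
       [ 0.09115161,  0.01266819, -0.99575645]]), 't': array([-0.01793867,  0.55432615,  1.58037829])}
{'t': 0.1, 'joint_positions': array([-1.21138559e+00,  3.53566276e-01,  1.63405519e+00,  8.59640905e-06,
        1.15516716e+00, -2.39726192e-03]), 'qd': array([-0.00140989, -0.00102973, -0.00261214, -0.00100026, -0.00041764,
       -0.00065568]), 'joint_torque': array([-5.96015088e-04, -5.94911277e+01, -3.34934235e+01,  6.98680733e-02,
        1.84247049e-02, -1.20487931e-05]), 'position': array([ 0.22115925, -0.58434325,  0.40404845]), 'eef_rot': array([ 9.83681585e-01,  1.79917153e-01, -1.02309423e-04, -5.89180035e-04]), 'wrist_force': array([ 0.12670533,  0.27583835, -0.37169712]), 'torque': array([ 0.03130921, -0.04031347,  0.04355294]), 'gripper_force': 0.0, 'width': 0.09178881125073209}
```

View pics/scene0.png

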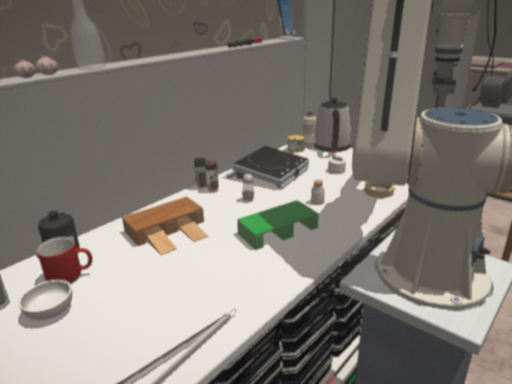

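View pics/top0.png

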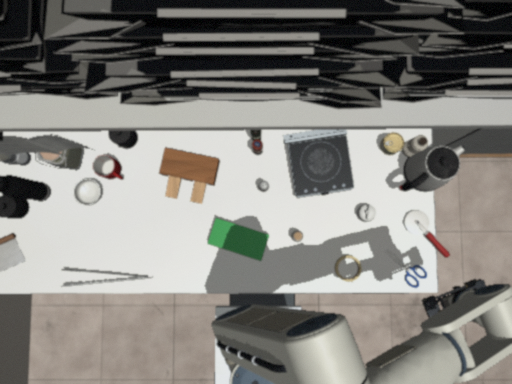

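Top view: brown dock at (190,167) with wedge tips at (173,187) and (199,191); hob at (320,162); shaker (263,185); jar (297,236); timer (367,212); the green decoy is at (238,238). The wedge could be either tip in the brown dock, at scene pixels (160,241) or (193,231). I'll make one close crop to choose.

```bash
python3 - <<'E'
import cv2,numpy as np
s=cv2.imread("pics/scene0.png");t=cv2.imread("pics/top0.png")
a=cv2.resize(s[190:260,115:215],(800,560),interpolation=cv2.INTER_CUBIC)
cv2.imwrite("pics/c1.png",a)
b=cv2.resize(t[125:265,150:390],(800,467),interpolation=cv2.INTER_CUBIC)
cv2.imwrite("pics/c2.png",b)
E
```

```text
(no output)
```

View pics/c1.png

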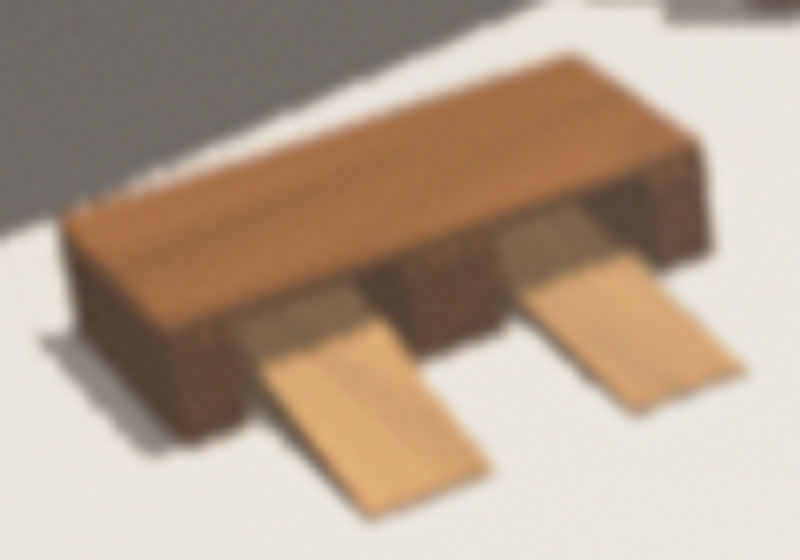

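View pics/c2.png

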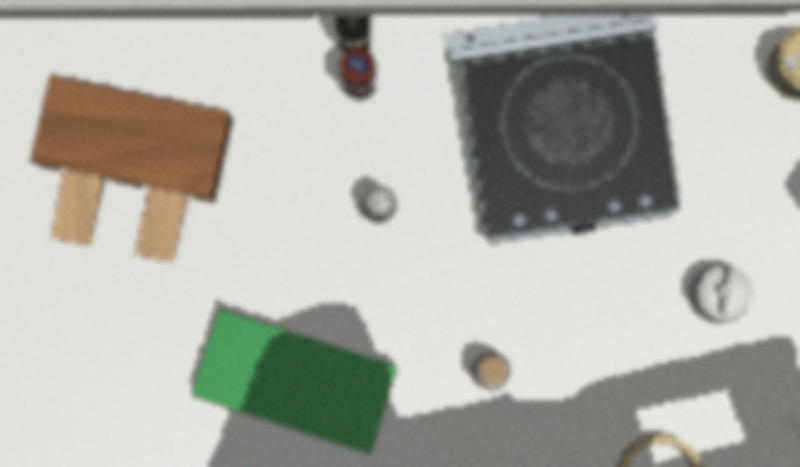

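Scene crop: the left wedge (tip corners at crop (370,520) and (490,468)) has the steeper top edges and a visible dark side, so it looks like the thicker one. Next I'll check that numerically and fit the poses.

```bash
cat > h.py <<'E'
import numpy as np,cv2
from cell import optics,readout
from scipy.optimize import least_squares
C={n:optics.calibration(n) for n in("scene","top")}
def proj(n,X):
    c=C[n];p=(np.asarray(X,float)@c["R"].T+c["t"])@c["mtx"].T;return p[:,:2]/p[:,2:]
def back(n,uv,z):
    c=C[n];d=c["R"].T@np.linalg.inv(c["mtx"])@[uv[0],uv[1],1];o=-c["R"].T@c["t"];return o+d*(z-o[2])/d[2]
def place(p,X):
    c,s=np.cos(p[2]),np.sin(p[2]);X=np.asarray(X,float);return np.c_[p[0]+c*X[:,0]-s*X[:,1],p[1]+s*X[:,0]+c*X[:,1],X[:,2]]
def fit(obs,x0):
    f=lambda p:np.concatenate([(proj(n,place(p,X))-uv).ravel() for n,X,uv in obs])
    r=least_squares(f,x0,loss="soft_l1");return r.x,np.sqrt(np.mean(r.fun**2))
E
cat > m1.py <<'E'
from h import *
c1=lambda a:np.array(a)/8+[115,190]-.44
c2=lambda a:np.array(a)/3.333+[150,125]-.35
roof=[[50,103,50],[50,-103,50],[-50,-103,50],[-50,103,50]]
roof=np.array(roof)/1e3
d,e=fit([("scene",roof,c1([[62,215],[572,55],[700,145],[172,330]])),("top",roof,c2([[52,75],[232,112],[214,200],[32,160]]))],[.55,.2,-.2])
print("dock",d,e)
for nm,tip,edge,tt in(("L",[[370,520],[490,468]],[[258,368],[385,322]],[[52,240],[90,246]]),("R",[[638,413],[745,372]],[[519,290],[635,258]],[[135,254],[173,262]])):
    for h in(35,17):
        k=(h-3)/160; 
        T=np.array([[80,23,3],[80,-23,3]])/1e3
        # edge points: same wedge at unknown x along: use line constraint
        def f(p):
            r=[(proj("scene",place(p,T))-c1(tip)).ravel(),(proj("top",place(p,T))-c2(tt)).ravel()]
            for q,y in zip(c1(edge),(23,-23)):
                a=proj("scene",place(p,np.array([[80,y,3],[0,y,3+80*k]])/1e3))
                n=np.array([a[1,1]-a[0,1],a[0,0]-a[1,0]]);r.append([(q-a[0])@n/np.linalg.norm(n)])
            return np.concatenate(r)
        r=least_squares(f,[d[0]-.05,d[1],d[2]+np.pi])
        print(nm,h,r.x,np.sqrt(np.mean(r.fun**2)),"edge res",r.fun[-2:],"yaw-dock",r.x[2]-d[2]-np.pi)
def tilt(X,a=.1):
    X=np.array(X,float)/1e3;c,s=np.cos(a),np.sin(a);x=X[:,0]-.08
    return np.c_[.08+c*x-s*X[:,2],X[:,1],s*x+c*X[:,2]]
if __name__=="__main__":
    print(tilt([[-100,0,25],[-100,0,62.5]]))
    H=tilt([[-100,110,62.5],[-100,-110,62.5],[100,110,62.5]])
    uv=c2([[489,240],[680,210],[460,60]])
    p,e=fit([("top",H,uv)],[.6,-.2,.17]);print("hob",p,e)
    for nm,q,z in(("timer",[722,290],.061),("jar",[492,370],.075),("salt",[380,203],.09)):
        b=back("top",c2(q),z);print(nm,b,"in hob",place([0,0,-p[2]],[b-[p[0],p[1],0]]))
    g=back("top",c2([295,378]),.05);print("green",g)
E
python3 m1.py
```

```text
dock [ 0.66730858  0.25170936 -0.21138132] 0.8804822417103969
L 35 [0.48138116 0.35872147 5.89371679] 1.094586070495858 edge res [-0.44382772  1.02423434] yaw-dock 2.9635054638503
L 17 [0.47989484 0.35485186 5.94514103] 0.9270908616547607 edge res [-0.15961493  0.72390077] yaw-dock 3.0149296956273277
R 35 [0.56062659 0.30183418 4.67363177] 8.379357659859338 edge res [ -9.17330002 -17.53806305] yaw-dock 1.7434204377282523
R 17 [0.46051425 0.25898007 5.95297114] 0.6847818677283221 edge res [0.40626622 0.0990133 ] yaw-dock 3.0227598130460542
[[-0.10159659  0.          0.00690509]
 [-0.10534034  0.          0.04421775]]
hob [ 0.67026738 -0.23426887  0.14549525] 0.6515667369069097
timer [ 0.49313027 -0.39325852  0.061     ] in hob [[-0.19831623 -0.13162802  0.061     ]]
jar [ 0.40806273 -0.14315234  0.075     ] in hob [[-0.24622395  0.12816889  0.075     ]]
salt [ 0.58637799 -0.02450693  0.09      ] in hob [[-0.05259123  0.21970814  0.09      ]]
green [0.40026847 0.06903191 0.05      ]
```

```bash
sed -i 's/\[\[80,23,3\],\[80,-23,3\]\]/[[80,-23,3],[80,23,3]]/; s/zip(c1(edge),(23,-23))/zip(c1(edge),(-23,23))/' m1.py; python3 m1.py | grep -E "^[LR]"
```

```text
L 35 [0.63355313 0.31154566 2.92835494] 0.6311645790553227 edge res [-0.05544174 -0.2557985 ] yaw-dock -0.0018563897115253525
L 17 [0.63265773 0.30776136 2.8809573 ] 0.7234127687614036 edge res [-0.03840277 -0.4095194 ] yaw-dock -0.049254031293398004
R 35 [0.6151302  0.22055698 2.97850625] 0.47806228158814323 edge res [-0.30670645  0.44394559] yaw-dock 0.04829491623114457
R 17 [0.61416926 0.21543882 2.91658507] 0.48940364172075673 edge res [-0.42741455  0.25361904] yaw-dock -0.013626261166896025
```

Only L=thick and R=low give yaws that match the dock, so the thick wedge is the left one (top px (173,187)), centre ≈ (0.6335, 0.3115), tip yaw 2.928. First I'll turn the tool to that yaw.

Call:
play_rows:
  steps:
    - [0,0,0,0,0,-1]
    - [0,0,0,0,0,-1]
    - [0,0,0,0,0,-1]
    - [0,0,0,0,0,-1]
    - [0,0,0,0,0,-1]
    - [0,0,0,0,0,-1]
    - [0,0,0,0,0,-1]
    - [0,0,0,0,0,-1]
    - [0,0,0,0,0,-1]
    - [0,0,0,0,0,-1]
  grip: 0.5

```text
t: 1.1
position: [0.2212, -0.5844, 0.4043]
eef_rot: [0.776, 0.631, 0.0, -0.0]
wrist_force: [-0.5, -0.4, -0.1]
width: 0.069
gripper_force: 0.0
```

```bash
cat > go.py <<'E'
import sys,numpy as np
from scipy.spatial.transform import Rotation as R
from cell import readout
def go(x,y,z,yaw):
    s=readout.state();r=R.from_quat(s["eef_rot"])
    g=R.from_euler("z",yaw)*R.from_euler("x",np.pi)
    rv=(r.inv()*g).as_rotvec()
    d=np.array([x,y,z])-s["position"]
    print("t",round(s["t"],2),"pos",s["position"].round(4),"f",s["wrist_force"].round(1),"w",round(s["width"],4),"q",s["joint_positions"].round(2))
    print("shift now-axes/.04",(r.inv().apply(d)/.04).round(3),"goal-axes",(g.inv().apply(d)/.04).round(3),"turn/.1",(rv/.1).round(3))
if __name__=="__main__": go(*map(float,sys.argv[1:]))
E
python3 go.py .5964 .3195 .35 2.928
```

```text
t 1.1 pos [ 0.2212 -0.5844  0.4043] f [-0.5 -0.4 -0.1] w 0.069 q [-1.21  0.35  1.63  0.    1.16 -1.01]
shift now-axes/.04 [24.033  4.587  1.371] goal-axes [-4.377 24.073  1.357] turn/.1 [ 2.0000e-03 -8.0000e-03 -1.5621e+01]
```

Call:
play_rows:
  steps:
    - [0.96,0.18,0,0,0,0]
    - [0.96,0.18,0,0,0,0]
    - [0.96,0.18,0,0,0,0]
    - [0.96,0.18,0,0,0,0]
    - [0.96,0.18,0,0,0,0]
    - [0.96,0.18,0,0,0,0]
    - [0.96,0.18,0,0,0,0]
    - [0.96,0.18,0,0,0,0]
    - [0.96,0.18,0,0,0,0]
    - [0.96,0.18,0,0,0,0]

```text
t: 2.1
position: [0.3715, -0.2223, 0.4046]
eef_rot: [0.777, 0.629, -0.0, -0.0]
wrist_force: [0.2, 0.5, 0.6]
width: 0.0689
gripper_force: 0.0
```

Call:
play_rows:
  steps:
    - [0.96,0.18,0,0,0,0]
    - [0.96,0.18,0,0,0,0]
    - [0.96,0.18,0,0,0,0]
    - [0.96,0.18,0,0,0,0]
    - [0.96,0.18,0,0,0,0]
    - [0.96,0.18,0,0,0,0]
    - [0.96,0.18,0,0,0,0]
    - [0.96,0.18,0,0,0,0]
    - [0.96,0.18,0,0,0,0]
    - [0.96,0.18,0,0,0,0]

```text
t: 3.1
position: [0.5217, 0.1385, 0.4045]
eef_rot: [0.777, 0.63, -0.0, -0.0]
wrist_force: [0.5, 0.3, -0.3]
width: 0.0685
gripper_force: 0.0
```

Call:
play_rows:
  steps:
    - [0,0,0,0,0,-1]
    - [0,0,0,0,0,-1]
    - [0,0,0,0,0,-1]
    - [0,0,0,0,0,-1]
    - [0,0,0,0,0,-1]
    - [0,0,0,0,0,-1]
    - [0,0,0,0,0,-1]
    - [0,0,0,0,0,-1]
    - [0,0,0,0,0,-1]
    - [0,0,0,0,0,-1]

```text
t: 4.1
position: [0.5213, 0.1368, 0.4044]
eef_rot: [0.378, 0.926, -0.0, -0.0]
wrist_force: [0.6, -0.8, 0.1]
width: 0.0689
gripper_force: 0.0
```

```bash
python3 go.py .5964 .3195 .26 2.928
```

```text
t 4.1 pos [0.5213 0.1368 0.4044] f [ 0.6 -0.8  0.1] w 0.0689 q [ 0.25  0.22  1.82  0.    1.1  -0.54]
shift now-axes/.04 [1.856 4.578 3.607] goal-axes [-0.867  4.861  3.609] turn/.1 [-5.000e-03 -5.000e-03 -5.621e+00]
```

Call:
play_rows:
  steps:
    - [0,0,0,0,0,-1]
    - [0,0,0,0,0,-1]
    - [0,0,0,0,0,-1]
    - [0,0,0,0,0,-1]
    - [0,0,0,0,0,-0.8]
    - [0,0,0,0,0,-0.82]

```text
t: 4.7
position: [0.5213, 0.1368, 0.4044]
eef_rot: [0.107, 0.994, -0.0, -0.0]
wrist_force: [0.7, -0.2, 0.1]
width: 0.0689
gripper_force: 0.0
```

Call:
play_rows:
  steps:
    - [-0.15,0.82,0.6,0,0,0]
    - [-0.15,0.82,0.6,0,0,0]
    - [-0.15,0.82,0.6,0,0,0]
    - [-0.15,0.82,0.6,0,0,0]
    - [-0.15,0.82,0.6,0,0,0]
    - [-0.12,0.76,0.6,0,0,0]
    - [0,0,0,0,0,0]
    - [0,0,0,0,0,0]

```text
t: 5.5
position: [0.5969, 0.3193, 0.2595]
eef_rot: [0.108, 0.994, -0.001, -0.001]
wrist_force: [-0.0, 0.2, -0.8]
width: 0.0691
gripper_force: 0.0
```

```bash
python3 go.py .5964 .3195 .1935 2.928; python3 - <<'E'
from cell import optics
import cv2
s=optics.camera("scene")[:,:,::-1];t=optics.camera("top")[:,:,::-1]
a=cv2.resize(s[170:270,105:225],(400,333),interpolation=cv2.INTER_CUBIC)
b=cv2.resize(t[130:230,130:250],(400,333),interpolation=cv2.INTER_CUBIC)
cv2.imwrite("pics/g1.png",cv2.hconcat([a,b]))
E
```

```text
t 5.5 pos [0.5969 0.3193 0.2595] f [-0.   0.2 -0.8] w 0.0691 q [ 0.49  0.58  1.62 -0.    0.94 -0.86]
shift now-axes/.04 [0.011 0.006 1.65 ] goal-axes [0.014 0.003 1.65 ] turn/.1 [-0.018 -0.018 -0.031]
```

View pics/g1.png

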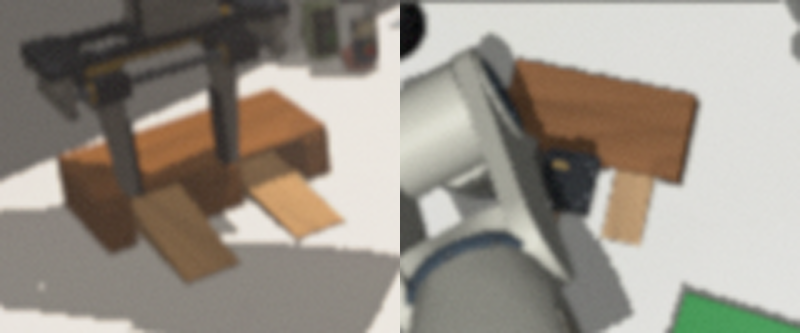

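The left panel shows the fingers (about (132,190) and (228,160)) above and on either side of the left wedge, clear of the roof and the low wedge. I'll lower and close.

Call:
play_rows:
  steps:
    - [0,0,0.5,0,0,0]
    - [0,0,0.5,0,0,0]
    - [0,0,0.4,0,0,0]
    - [0,0,0.25,0,0,0]
    - [0,0,0,0,0,0]

```text
t: 6.1
position: [0.597, 0.3185, 0.1938]
eef_rot: [0.109, 0.994, -0.001, -0.001]
wrist_force: [-0.7, 0.4, -0.4]
width: 0.069
gripper_force: 0.0
```

Call:
play_rows:
  steps:
    - [0,0,0,0,0,0]
    - [0,0,0,0,0,0]
    - [0,0,0,0,0,0]
    - [0,0,0,0,0,0]
    - [0,0,0,0,0,0]
    - [0,0,0,0,0,0]
  grip: -1

```text
t: 6.7
position: [0.5977, 0.3194, 0.1955]
eef_rot: [0.109, 0.994, 0.0, 0.001]
wrist_force: [-1.1, 0.7, 5.8]
width: 0.0457
gripper_force: 30.0
```

Call:
play_rows:
  steps:
    - [0.3,0,0,0,0,0]
    - [0.5,0,0,0,0,0]
    - [0.5,0,0,0,0,0]
    - [0.5,0,0,0,0,0]
    - [0.5,0,0,0,0,0]
    - [0.5,0,0,0,0,0]
    - [0.5,0,0,0,0,0]
    - [0.3,0,0,0,0,0]
    - [0,0,0,0,0,0]
    - [0,0,0,0,0,0]

```text
t: 7.7
position: [0.4553, 0.351, 0.1954]
eef_rot: [0.109, 0.994, 0.0, -0.001]
wrist_force: [-6.5, 3.5, 11.3]
width: 0.0454
gripper_force: 30.0
```

Call:
play_rows:
  steps:
    - [0,0,0,0,0,0]
    - [0,0,0,0,0,0]
    - [0,0,0,0,0,0]
    - [0,0,-0.5,0,0,0]
    - [0,0,-0.8,0,0,0]
    - [0,0,-0.8,0,0,0]
    - [0,0,0,0,0,0]
  grip: 0.5

```text
t: 8.4
position: [0.458, 0.3511, 0.2824]
eef_rot: [0.109, 0.994, 0.002, 0.002]
wrist_force: [0.3, 0.2, 0.6]
width: 0.069
gripper_force: 0.0
```

```bash
python3 go.py .5964 .3195 .1935 2.928; python3 - <<'E'
from cell import optics
import cv2
s=optics.camera("scene")[:,:,::-1];t=optics.camera("top")[:,:,::-1]
cv2.imwrite("pics/s2.png",s);cv2.imwrite("pics/t2.png",t)
a=cv2.resize(s[180:280,105:225],(800,667),interpolation=cv2.INTER_CUBIC)[:600]
cv2.imwrite("pics/g2.png",a)
E
```

```text
t 8.4 pos [0.458  0.3511 0.2824] f [0.3 0.2 0.6] w 0.069 q [ 0.65  0.42  1.84 -0.    0.87 -0.7 ]
shift now-axes/.04 [-3.54  -0.032  2.236] goal-axes [-3.549 -0.037  2.222] turn/.1 [ 0.046  0.04  -0.044]
```

View pics/g2.png

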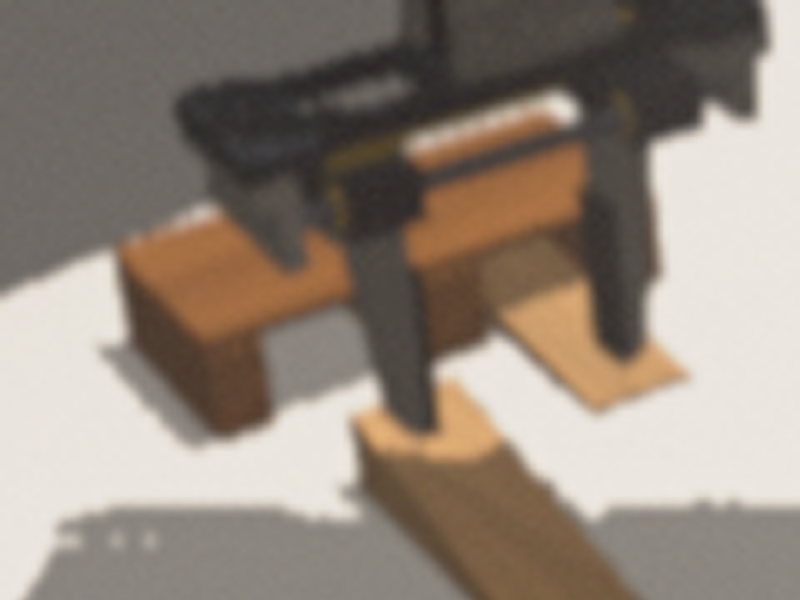

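The crop shows the wedge out, with its tail corner at (352,420)→(362,495). That is about 11 px high, or roughly 35 mm, so it is the thick one. The low wedge hasn't moved. Next, check the tail position.

```bash
python3 - <<'E'
from h import *
k=lambda a:np.array(a)/6.667+[105,180]-.43
w=[.491,.3425,2.92]
for q,P in(([352,420],[-80,-23,35]),([452,378],[-80,23,35])):
    print(back("scene",k(q),.035),place(w,np.array([P])/1e3))
print(back("scene",k([362,492]),0.))
print(place(w,[[-.06,0,0],[-.058,0,0]]))
E
python3 go.py .5495 .330 .26 2.928
```

```text
[0.56943965 0.35026564 0.035     ] [[0.57409891 0.34735493 0.035     ]]
[0.56331029 0.306941   0.035     ] [[0.56398887 0.30247969 0.035     ]]
[0.57261869 0.34872617 0.        ]
[[0.54953292 0.32931298 0.        ]
 [0.54758182 0.32975255 0.        ]]
t 8.5 pos [0.4569 0.3502 0.279 ] f [ 0.4 -0.  -0.4] w 0.069 q [ 0.65  0.43  1.84 -0.    0.87 -0.7 ]
shift now-axes/.04 [-2.369  0.007  0.478] goal-axes [-2.37  -0.003  0.476] turn/.1 [ 0.009  0.008 -0.044]
```

Call:
play_rows:
  steps:
    - [-0.6,0,0,0,0,0]
    - [-0.6,0,0,0,0,0]
    - [-0.6,0,0,0,0,0]
    - [-0.54,0,0,0,0,-0.03]
    - [0,0,0.4,0,0,0]
    - [0,0,0.6,0,0,0]
    - [0,0,0.6,0,0,0]
    - [0,0,0.4,0,0,0]
    - [0,0,0.15,0,0,0]
    - [0,0,0,0,0,0]

```text
t: 9.5
position: [0.5472, 0.3298, 0.1917]
eef_rot: [0.107, 0.994, -0.001, -0.001]
wrist_force: [0.2, 0.0, -0.4]
width: 0.0688
gripper_force: 0.0
```

Call:
play_rows:
  steps:
    - [0,0,0,0,0,0]
    - [0,0,0,0,0,0]
    - [0,0,0,0,0,0]
    - [0,0,0,0,0,0]
    - [0,0,0,0,0,0]
    - [0,0,0,0,0,0]
  grip: -1

```text
t: 10.1
position: [0.5482, 0.3301, 0.1928]
eef_rot: [0.107, 0.994, 0.0, 0.0]
wrist_force: [-1.4, -0.1, 1.4]
width: 0.0458
gripper_force: 30.0
```

```bash
python3 go.py .5495 .330 .35 2.928
```

```text
t 10.1 pos [0.5482 0.3301 0.1928] f [-1.4 -0.1  1.4] w 0.0458 q [ 0.54  0.63  1.73  0.    0.78 -0.82]
shift now-axes/.04 [-0.031  0.005 -3.93 ] goal-axes [-0.031  0.004 -3.93 ] turn/.1 [ 0.003  0.001 -0.013]
```

Call:
play_rows:
  steps:
    - [0,0,-0.2,0,0,0]
    - [0,0,-0.6,0,0,0]
    - [0,0,-0.8,0,0,0]
    - [0,0,-0.8,0,0,0]
    - [0,0,-0.8,0,0,0]
    - [0,0,-0.8,0,0,0]
    - [0,0,-0.3,0,0,0]
    - [0,0,0,0,0,0.4]
    - [0,0,0,0,0,0.8]
    - [0,0,0,0,0,1]

```text
t: 11.1
position: [0.5479, 0.3298, 0.364]
eef_rot: [0.217, 0.976, -0.0, -0.0]
wrist_force: [0.0, 0.1, -1.0]
width: 0.046
gripper_force: 30.0
```

Call:
play_rows:
  steps:
    - [0,0,0,0,0,1]
    - [0,0,0,0,0,1]
    - [0,0,0,0,0,1]
    - [0,0,0,0,0,1]
    - [0,0,0,0,0,1]
    - [0,0,0,0,0,1]
    - [0,0,0,0,0,1]
    - [0,0,0,0,0,1]
    - [0,0,0,0,0,1]
    - [0,0,0,0,0,1]

```text
t: 12.1
position: [0.5479, 0.3298, 0.3637]
eef_rot: [0.659, 0.752, -0.001, -0.0]
wrist_force: [-0.3, 0.5, 0.1]
width: 0.0458
gripper_force: 30.0
```

Call:
play_rows:
  steps:
    - [0,0,0,0,0,1]
    - [0,0,0,0,0,1]
    - [0,0,0,0,0,1]
    - [0,0,0,0,0,1]
    - [0,0,0,0,0,1]
    - [0,0,0,0,0,1]
    - [0,0,0,0,0,1]
    - [0,0,0,0,0,1]
    - [0,0,0,0,0,1]
    - [0,0,0,0,0,1]

```text
t: 13.1
position: [0.5479, 0.3298, 0.3637]
eef_rot: [0.939, 0.344, -0.001, 0.0]
wrist_force: [0.9, -0.3, -1.2]
width: 0.0458
gripper_force: 30.0
```

```bash
python3 go.py .392 -.2747 .36 .1455
```

```text
t 13.1 pos [0.5479 0.3298 0.3637] f [ 0.9 -0.3 -1.2] w 0.0458 q [ 0.54  0.41  1.64 -0.    1.09  1.41]
shift now-axes/.04 [-12.742   9.014   0.11 ] goal-axes [-6.048 14.389  0.093] turn/.1 [2.000e-03 1.500e-02 5.572e+00]
```

Call:
play_rows:
  steps:
    - [0,0,0,0,0,1]
    - [0,0,0,0,0,1]
    - [0,0,0,0,0,1]
    - [0,0,0,0,0,1]
    - [0,0,0,0,0,1]
    - [0,0,0,0,0,0.57]
    - [-0.2,0.45,0,0,0,0]
    - [-0.38,0.9,0,0,0,0]
    - [-0.38,0.9,0,0,0,0]
    - [-0.38,0.9,0,0,0,0]

```text
t: 14.1
position: [0.5131, 0.1962, 0.3638]
eef_rot: [0.997, 0.075, -0.001, 0.0]
wrist_force: [0.9, -0.9, -1.8]
width: 0.0456
gripper_force: 30.0
```

Call:
play_rows:
  steps:
    - [-0.38,0.9,0,0,0,0]
    - [-0.38,0.9,0,0,0,0]
    - [-0.38,0.9,0,0,0,0]
    - [-0.38,0.9,0,0,0,0]
    - [-0.38,0.9,0,0,0,0]
    - [-0.38,0.9,0,0,0,0]
    - [-0.38,0.9,0,0,0,0]
    - [-0.38,0.9,0,0,0,0]
    - [-0.38,0.9,0,0,0,0]
    - [-0.38,0.9,0,0,0,0]

```text
t: 15.1
position: [0.4164, -0.1825, 0.3642]
eef_rot: [0.997, 0.075, -0.0, -0.0]
wrist_force: [0.9, -0.5, -1.2]
width: 0.0457
gripper_force: 30.0
```

Call:
play_rows:
  steps:
    - [-0.38,0.9,0,0,0,0]
    - [-0.38,0.9,0,0,0,0]
    - [-0.2,0.5,0,0,0,0]
    - [0,0,0,0,0,0]

```text
t: 15.5
position: [0.3924, -0.2799, 0.3641]
eef_rot: [0.997, 0.073, -0.0, 0.0]
wrist_force: [0.4, 0.1, -1.3]
width: 0.0456
gripper_force: 30.0
```

```bash
python3 go.py .392 -.2747 .20 .1455; python3 - <<'E'
from cell import optics
import cv2
s=optics.camera("scene")[:,:,::-1];t=optics.camera("top")[:,:,::-1]
a=cv2.resize(s[120:245,215:365],(400,333),interpolation=cv2.INTER_CUBIC)
b=cv2.resize(t[125:250,255:405],(400,333),interpolation=cv2.INTER_CUBIC)
cv2.imwrite("pics/g3.png",cv2.hconcat([a,b]))
E
```

```text
t 15.5 pos [ 0.3924 -0.2799  0.3641] f [ 0.4  0.1 -1.3] w 0.0456 q [-0.62  0.18  1.97 -0.    0.99  0.8 ]
shift now-axes/.04 [ 0.012 -0.129  4.103] goal-axes [ 0.009 -0.129  4.103] turn/.1 [0.    0.007 0.013]
```

View pics/g3.png

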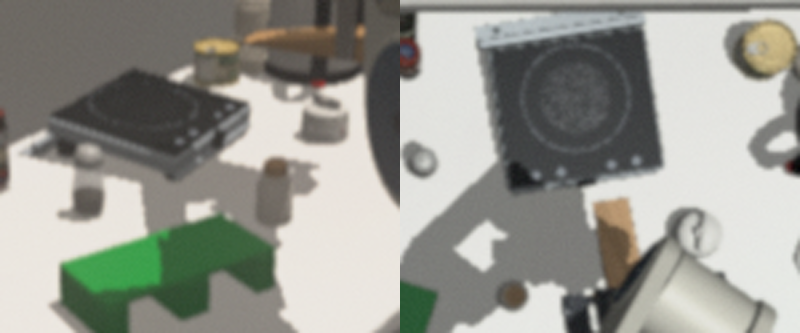

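The wedge (right panel, tip (612,200)) lines up with the hob axis; allowing for its height, the tip lies over the middle of the front edge. The timer at (695,232) and jar at (513,295) are clear. I'll lower it to the table.

Call:
play_rows:
  steps:
    - [0,-0.13,0.4,0,0,0]
    - [0,0,0.8,0,0,0]
    - [0,0,0.8,0,0,0]
    - [0,0,0.8,0,0,0]
    - [0,0,0.7,0,0,0]
    - [0,0,0.4,0,0,0]
    - [0,0,0.2,0,0,0]
    - [0,0,0.05,0,0,0]
    - [0,0,0,0,0,0]

```text
t: 16.5
position: [0.3928, -0.2723, 0.199]
eef_rot: [0.997, 0.075, 0.0, 0.0]
wrist_force: [0.4, -0.3, -1.4]
width: 0.0454
gripper_force: 30.0
```

Call:
play_rows:
  steps:
    - [0,0,0.05,0,0,0]
    - [0,0,0.05,0,0,0]
    - [0,0,0,0,0,0]

```text
t: 16.8
position: [0.3925, -0.2728, 0.195]
eef_rot: [0.997, 0.075, 0.0, 0.0]
wrist_force: [-0.8, 0.3, -0.7]
width: 0.0457
gripper_force: 30.0
```

```bash
python3 go.py .5404 -.2530 .193 .1455;python3 - <<'E'
from cell import optics
import cv2
s=optics.camera("scene")[:,:,::-1];t=optics.camera("top")[:,:,::-1]
cv2.imwrite("pics/s4.png",s);cv2.imwrite("pics/t4.png",t)
a=cv2.resize(s[130:220,230:350],(400,300),interpolation=cv2.INTER_CUBIC)
b=cv2.resize(t[155:245,280:400],(400,300),interpolation=cv2.INTER_CUBIC)
cv2.imwrite("pics/g4.png",cv2.hconcat([a,b]))
E
```

```text
t 16.8 pos [ 0.3925 -0.2728  0.195 ] f [-0.8  0.3 -0.7] w 0.0457 q [-0.61  0.45  2.09  0.    0.6   0.81]
shift now-axes/.04 [3.73  0.061 0.051] goal-axes [3.731 0.045 0.049] turn/.1 [ 0.005 -0.005  0.042]
```

View pics/g4.png

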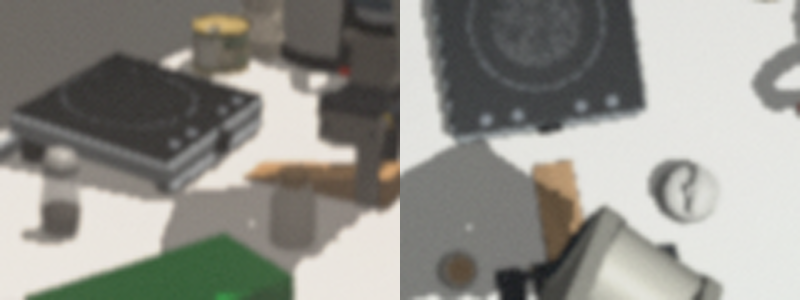

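```bash
python3 - <<'E'
from m1 import *
k=lambda a:np.array(a)/3.333+[280,155]-.35
h=[.6703,-.2343,.1455]
t=(back("top",k([132,166]),.003)+back("top",k([173,161]),.003))/2
print("tip",t,"in hob",place([0,0,-h[2]],[t-[h[0],h[1],0]]))
# refit hob with front corners in this crop
H=tilt([[-100,110,62.5],[-100,-110,62.5]])
p,e=fit([("top",H,k([[50,138],[246,108]]))],h);print(p,e)
E
```

```text
dock [ 0.66730858  0.25170936 -0.21138132] 0.8804822417103969
L 35 [0.63355313 0.31154566 2.92835494] 0.6311645790553227 edge res [-0.05544174 -0.2557985 ] yaw-dock -0.0018563897115253525
L 17 [0.63265773 0.30776136 2.8809573 ] 0.7234127687614036 edge res [-0.03840277 -0.4095194 ] yaw-dock -0.049254031293398004
R 35 [0.6151302  0.22055698 2.97850625] 0.47806228158814323 edge res [-0.30670645  0.44394559] yaw-dock 0.04829491623114457
R 17 [0.61416926 0.21543882 2.91658507] 0.48940364172075673 edge res [-0.42741455  0.25361904] yaw-dock -0.013626261166896025
tip [ 0.52682372 -0.25452631  0.003     ] in hob [[-0.1448928   0.00078963  0.003     ]]
[ 0.67260511 -0.2294614   0.14738477] 0.22102081483693484
```

Tip is at hob frame (-0.145, 0.001), on the middle line. Push begins.

Call:
play_rows:
  steps:
    - [0.1,0,0.03,0,0,0]
    - [0.2,0,0,0,0,0]
    - [0.2,0,0,0,0,0]
    - [0.2,0,0,0,0,0]
    - [0.2,0,0,0,0,0]
    - [0.2,0,0,0,0,0]
    - [0.2,0,0,0,0,0]
    - [0.2,0,0,0,0,0]
    - [0.2,0,0,0,0,0]
    - [0.2,0,0,0,0,0]

```text
t: 17.9
position: [0.4669, -0.2609, 0.1929]
eef_rot: [0.997, 0.075, -0.002, -0.001]
wrist_force: [-6.6, -1.1, 1.0]
width: 0.0456
gripper_force: 30.0
```

Call:
play_rows:
  steps:
    - [0.15,0,0,0,0,0]
    - [0.15,0,0,0,0,0]
    - [0.15,0,0,0,0,0]
    - [0.15,0,0,0,0,0]
    - [0.15,0,0,0,0,0]
    - [0.15,0,0,0,0,0]
    - [0.15,0,0,0,0,0]
    - [0.15,0,0,0,0,0]

```text
t: 18.7
position: [0.5142, -0.2538, 0.1929]
eef_rot: [0.997, 0.075, -0.002, -0.001]
wrist_force: [-6.9, -0.9, 0.3]
width: 0.0459
gripper_force: 30.0
```

```bash
python3 go.py .5404 -.2530 .193 .1455
```

```text
t 18.7 pos [ 0.5142 -0.2538  0.1929] f [-6.9 -0.9  0.3] w 0.0459 q [-0.46  0.55  1.88 -0.    0.71  0.96]
shift now-axes/.04 [ 0.65   0.077 -0.006] goal-axes [ 0.651  0.075 -0.003] turn/.1 [-0.018  0.035  0.044]
```

Call:
play_rows:
  steps:
    - [0.12,0,0,0,0,0]
    - [0.12,0,0,0,0,0]
    - [0.12,0,0,0,0,0]
    - [0.12,0,0,0,0,0]
    - [0.1,0,0,0,0,0]
    - [0,0,0,0,0,0]
    - [0,0,0,0,0,0]

```text
t: 19.4
position: [0.5375, -0.2504, 0.1929]
eef_rot: [0.997, 0.075, -0.001, -0.001]
wrist_force: [-2.1, 1.0, -2.5]
width: 0.0457
gripper_force: 30.0
```

```bash
python3 go.py .5404 -.2530 .193 .1455;python3 - <<'E'
from cell import optics
import cv2
s=optics.camera("scene")[:,:,::-1];t=optics.camera("top")[:,:,::-1]
cv2.imwrite("pics/s5.png",s);cv2.imwrite("pics/t5.png",t)
f=lambda im,x,y:cv2.resize(im[y:y+75,x:x+100],(400,300),interpolation=cv2.INTER_CUBIC)
o=cv2.imread("pics/s0.png") if False else cv2.imread("pics/scene0.png"); ot=cv2.imread("pics/top0.png")
cv2.imwrite("pics/g5.png",cv2.vconcat([cv2.hconcat([f(o,225,140),f(ot,275,125)]),cv2.hconcat([f(s,225,140),f(t,275,125)])]))
E
```

```text
t 19.4 pos [ 0.5375 -0.2504  0.1929] f [-2.1  1.  -2.5] w 0.0457 q [-0.44  0.58  1.84  0.    0.73  0.98]
shift now-axes/.04 [ 0.061  0.075 -0.002] goal-axes [ 0.061  0.074 -0.002] turn/.1 [-0.011  0.015  0.044]
```

View pics/g5.png

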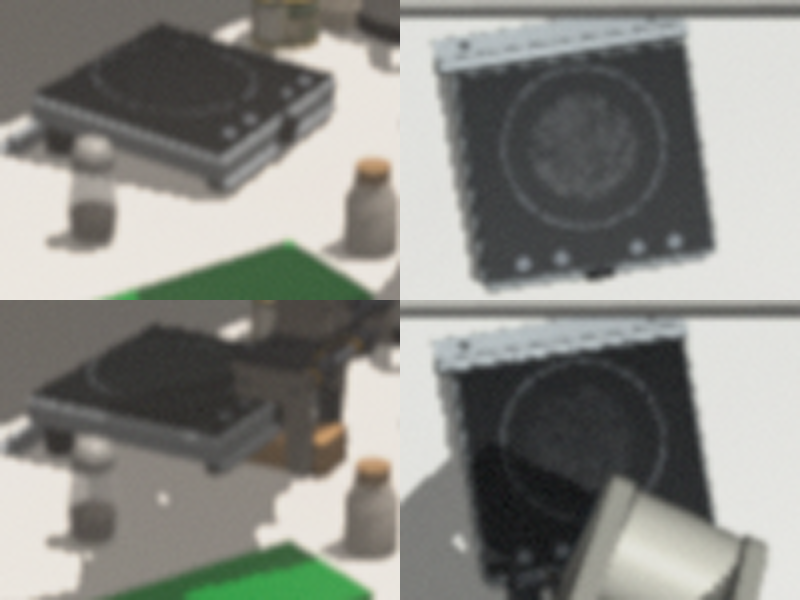

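```bash
cat > m2.py <<'E'
from h import *
from m1 import tilt
ks=lambda a:np.array(a)/4+[225,140]-.37
kt=lambda a:np.array(a)/4+[275,125]-.37
def F(sc,tp,a=None):
    P=[[100,110,62.5],[-100,110,62.5],[100,-110,62.5]]
    def f(p):
        al=p[3] if a is None else a
        r=[(proj("scene",place(p,tilt(P,al)))-ks(sc)).ravel()]
        if len(tp):r.append((proj("top",place(p,tilt([P[1]],al)))-kt(tp)).ravel())
        return np.concatenate(r)
    r=least_squares(f,[.67,-.234,.146,.05]);return r.x,np.abs(r.fun).max()
print(F([[36,98],[220,160],[160,23]],[[480,285]]))
print(F([[32,98],[212,140],[155,25]],[[486,283]]))
E
python3 m2.py|tail -2; python3 - <<'E'
import cv2,numpy as np
# subpixel shift of rear-left hob side area between images: edge profile along columns of hob side top edge
a=cv2.imread("pics/scene0.png",0).astype(float);b=cv2.imread("pics/s5.png",0).astype(float)
for u in(236,242,248,254,260,266,272,276):
    print(u,a[158:188,u].astype(int),b[158:188,u].astype(int),sep="\n")
E
```

```text
(array([ 0.79612377, -0.4059506 ,  0.72562193,  0.46572097]), np.float64(33.70642745111121))
(array([ 0.79965193, -0.40681979,  0.73289102,  0.38931389]), np.float64(33.64540582807359))
236
[108 106 100  83  66  66  91 108 107  94  88  87  85  85  77  73  74  84
  94 104 117 132 157 197 224 230 229 230 229 229]
[107 103  90  74  57  62  85 108 112  97  87  83  81  75  65  64  69  79
  89 101 114 131 154 197 224 229 229 230 229 230]
242
[ 86  67  57  58  57  58  57  69  91 108 108  95  87  87  82  71  62  63
  68  77  88 105 117 132 160 192 210 211 205 200]
[ 71  57  54  52  53  54  57  76 102 113 103  91  85  82  74  66  60  61
  63  75  88 103 117 130 156 190 209 209 205 200]
248
[ 69  72  69  66  58  58  57  57  59  70  94 110 108  94  97 119 156 184
 190 179 158 141 124 105 100 118 140 158 163 162]
[ 64  71  72  66  59  55  51  54  68  92 108 107  92  84  88 112 151 179
 191 181 159 141 125 103  96 109 121 128 131 133]
254
[ 56  57  54  56  59  64  67  64  59  59  60  70  93 109 108  97  89  89
  96 114 127 131 133 133 134 137 140 159 190 212]
[ 51  55  55  53  57  58  51  52  48 
[... 385 characters left out ...]
 61  60  61  60  71  92 110
 108  96  87  89  96 113 131 137 138 137 138 157]
[ 52  53  51  50  47  47  48  50  50  47  47  46  57  73  85  86  87  84
  85  91 106 125 132 135 135 133 134 135 135 141]
272
[ 57  60  58  58  60  61  58  57  63  65  67  64  61  60  60  61  61  72
  93 109 108  97  87  87  95 112 128 137 136 137]
[ 52  53  50  49  46  49  49  52  52  48  49  51  48  56  75 101 107  95
  84  81  88 102 119 132 135 134 134 134 134 134]
276
[ 56  59  57  58  58  60  61  60  63  65  68  62  62  62  61  61  61  62
  66  87 109 115 102  90  86  90  98 105 115 127]
[ 52  53  49  48  47  50  50  47  48  51  47  49  48  54  57  70  84  88
  85  82  85  83  87  93 102 115 128 136 134 135]
```

```bash
sed -i 's/kt=lambda a:np.array(a)\/4/kt=lambda a:(np.array(a)-[400,0])\/4/' m2.py; cat >> m2.py <<'E'
def sl(h,a):
    q=proj("scene",place(h,tilt([[80,110,60],[-80,110,60]],a)));d=q[1]-q[0];return d[1]/d[0]
for yaw in(.146,.156,.136):
    print(yaw,[round(sl([.672,-.233,yaw],a),4) for a in(.1,.05,.034,.017,0,-.017)])
import cv2
for f in("scene0","s5"):
    im=cv2.imread(f"pics/{f}.png",0).astype(float);U=np.arange(238,276);V=[]
    for u in U:  # steepest dark->light edge of the top's side lip
        g=np.diff(im[:,u]);c=int(167.5+(u-242)*(.331 if f=="scene0" else .23))
        w=np.clip(g[c-5:c+2],0,None);V.append((w*np.arange(c-4.5,c+2.5)).sum()/w.sum())
    k=cv2.fitLine(np.float32(np.c_[U,V]),cv2.DIST_HUBER,0,.01,.01).ravel();print(f,k[1]/k[0])
E
python3 m2.py|tail -7
```

```text
(array([ 0.66989052, -0.23199177,  0.13120398,  0.10539311]), np.float64(1.755121371118065))
(array([ 0.66935564, -0.23292642,  0.13698741,  0.01015734]), np.float64(2.1241494285496287))
0.146 [np.float64(0.3297), np.float64(0.2738), np.float64(0.2559), np.float64(0.2369), np.float64(0.2178), np.float64(0.1987)]
0.156 [np.float64(0.3236), np.float64(0.2681), np.float64(0.2503), np.float64(0.2314), np.float64(0.2124), np.float64(0.1934)]
0.136 [np.float64(0.336), np.float64(0.2796), np.float64(0.2616), np.float64(0.2424), np.float64(0.2232), np.float64(0.204)]
scene0 0.33534327
s5 0.2234744
```

Edge slope and corner fit both put the tilt at about 0–0.01 rad, and the hob has barely moved. I'll push 2 mm more, release, and back off.

Call:
play_rows:
  steps:
    - [0.06,0,0,0,0,0]
    - [0,0,0,0,0,0]
    - [0,0,0,0,0,0]

```text
t: 19.8
position: [0.5403, -0.2503, 0.1933]
eef_rot: [0.997, 0.075, -0.0, -0.0]
wrist_force: [-3.2, 1.3, -5.2]
width: 0.0457
gripper_force: 30.0
```

Call:
play_rows:
  steps:
    - [0,0,0,0,0,0]
    - [0,0,0,0,0,0]
    - [0,0,0,0,0,0]
    - [0,0,0,0,0,0]
    - [-0.3,0,0,0,0,0]
    - [-0.5,0,0,0,0,0]
    - [-0.5,0,-0.2,0,0,0]
    - [0,0,-0.6,0,0,0]
    - [0,0,-0.8,0,0,0]
    - [0,0,-0.8,0,0,0]
  grip: 0.5

```text
t: 20.8
position: [0.4877, -0.2582, 0.2902]
eef_rot: [0.997, 0.075, -0.001, -0.0]
wrist_force: [-0.8, -0.0, -0.7]
width: 0.0691
gripper_force: 0.0
```

Call:
play_rows:
  steps:
    - [0,0,-0.8,0,0,0]
    - [0,0,-0.8,0,0,0]
    - [-0.8,0,-0.6,0,0,0]
    - [-0.8,0,0,0,0,0]
    - [-0.6,-0.8,0,0,0,0]
    - [0,-0.8,0,0,0,0]
    - [0,-0.8,0,0,0,0]
    - [0,-0.8,0,0,0,0]
    - [0,0,0,0,0,0]
    - [0,0,0,0,0,0]

```text
t: 21.8
position: [0.3823, -0.1445, 0.3776]
eef_rot: [0.997, 0.076, 0.0, 0.0]
wrist_force: [-0.5, -0.9, 0.3]
width: 0.069
gripper_force: 0.0
```

```bash
python3 go.py .5404 -.2530 .193 .1455;python3 - <<'E'
from cell import optics
import cv2
s=optics.camera("scene")[:,:,::-1];t=optics.camera("top")[:,:,::-1]
cv2.imwrite("pics/s6.png",s);cv2.imwrite("pics/t6.png",t)
f=lambda im,x,y:cv2.resize(im[y:y+75,x:x+100],(400,300),interpolation=cv2.INTER_CUBIC)
o=cv2.imread("pics/scene0.png"); ot=cv2.imread("pics/top0.png")
cv2.imwrite("pics/g6.png",cv2.vconcat([cv2.hconcat([f(o,225,140),f(ot,285,140)]),cv2.hconcat([f(s,225,140),f(t,285,140)])]))
E
sed -i 's/"s5"/"s6"/' m2.py; python3 m2.py|tail -1
```

```text
t 21.8 pos [ 0.3823 -0.1445  0.3776] f [-0.5 -0.9  0.3] w 0.069 q [-0.36  0.04  2.1  -0.    1.    1.05]
shift now-axes/.04 [3.496 3.275 4.618] goal-axes [3.517 3.257 4.614] turn/.1 [ 0.005 -0.005  0.058]
s6 0.22111338
```

View pics/g6.png

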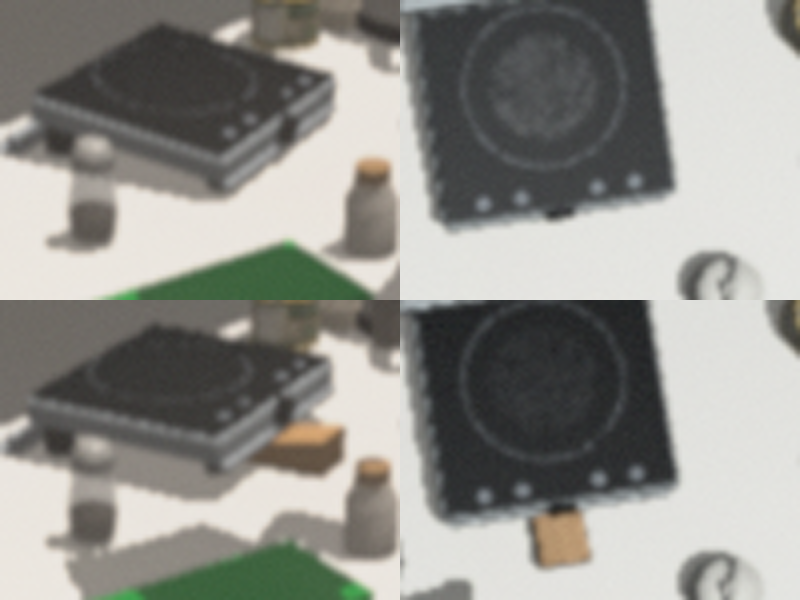

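The picture shows the hob level on the wedge: only the tail shows, at (563,545) in the lower right panel, and the shaker, jar and timer have not moved. The measured tilt is about 0.001 rad, so I'm handing in.

```bash
python3 -c "
from cell import manip
print(manip.hand_in())"
```

```text
the job is handed in; nothing more can be done
None
```

I handed the job in after about 22 s of the 61 s. The thick wedge is under the middle of the hob's front edge, the hob measured level (about 0.001 rad tilt) and barely moved, the gripper is clear, and the low wedge, timer, jar and shaker looked unmoved. The hand-in call did not return a verdict.

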